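# Set the filter changer by clicks

### The arm

A 6-joint arm with a two-finger parallel gripper is mounted at the origin on the work surface. World frame = base frame: x ahead of the robot, y to its left, z up, the work surface at z = 0. Lengths are in m, angles in rad, forces in N, time in s.
With the tool pointing down it reaches from about 0.35 to 0.875 m from the base axis. Payload 15.5 kg.
Tool frame: the origin (TCP) lies midway between the tips of the shut fingers; the grasp point (between the pads) lies 19 mm behind it (bot.grasp_offset is the distance from the TCP to the grasp point, in m); z points along the fingers, y is the line along which they close (so a half turn about z gives the same grasp; the last joint's range is limited). The gripper opens to 85 mm and grips with 20 to 120 N. Pads are 22 mm wide; open, the fingers measure 114 mm over their backs; the gripper's body (76 mm by 85 mm) begins 54 mm behind the grasp point. The pads swing forward as they close: fully open they stand 13 mm farther back than shut.
Start: joints at [-1.29, 0.494, 1.345, -0, 1.302, -0.096], TCP at [0.23, -0.581, 0.231] pointing down, gripper open.
Joint ranges: [-2.91, 2.91], [-0.82, 2.16], [0.22, 2.67], [-1.22, 4.37], [0.12, 2.79], [-3.08, 3.08]. Speed limits (rad/s): [1.89, 1.89, 2.57, 3.01, 3.01, 3.01].

### API

Orientations are given as a rotation vector (axis times angle).
In Python, from plant import bot gives the robot as it stands.
- The arm moves only by the tool step_arm, never from a script. Its argument "motion" is a list of rows, each a list of 6 numbers: the shift along the tool's x, y, z in units of 50 mm (1.0 is 50 mm), then the turn, a rotation vector about the tool's x, y, z in degrees. A call has 1 to 12 rows; each row shifts and turns the commanded pose from where the row before left it, along the tool's axes as they then stand; what a row does not reach is not made up. A row lasts 1/8 s, in which the tool goes at most 62.5 mm and 10.7 degrees, less where a joint would pass 70% of its speed; a pose out of reach is approached as far as the arm can. A call is refused whole if a number of a shift passes 1 or a number of a turn 10.7, either way. A call with a gripper value outside its range is refused whole. "gripper" is the opening in per cent of the stroke, from 0 (shut) to 100 (fully open), set as the call begins (left out, the last holds). The fingers move at their own pace and stop on an object; "grip_force" is the grip in N (left out, the last holds). Time passes only in rows, so rows that do not move let the fingers close. It gives the time, the measured TCP pose, the force and the opening at its end, in the units of the state.
- bot.observe(): the state, without advancing time (a new reading comes with each control period).
- bot.camera(name): name is "side" or "top"; returns a dict with "image" (480x640x3 uint8, blue, green, red), "fx", "fy", "cx", "cy" (pixels), "R" (3x3) and "t" (3): a world point X has camera coordinates R X + t. Camera axes: x right, y down, z forward; pixel columns grow to the right and rows downward; lengths in m; the calibration is good to about 2 mm. A picture is of the moment at which its call begins. There is no depth.
- bot.job_done(): hands the job in, once; it reports no verdict.
The state is a dict: "time": time; "qpos": joint angles; "qvel": joint speeds; "effort": joint torques, N m; "ee_pos": TCP position; "orientation": TCP orientation; "contact_force": force on the tool from outside, world axes, zero at the start; "wrist_torque": the same for the moment, N m; "finger_gap": finger opening in m.
Only numpy, scipy, OpenCV 4.12 (cv2) and the standard library are available. Lean on these libraries where they do the work, as an engineer would, in place of code of your own. Each camera call takes 0.05 s, during which the arm holds its last target. There are 200 camera calls.

### The job

Without gripping anything, push the blue lever of the filter changer with the fingers all the way home against its stop at the red end, then push it back the other way click by click and stop at the third click, never running past it. Leave the lever seated in that third detent and take the hand away; do not shift the brass fittings, the black ring or the white jar.

Things in the scene. Friction and masses are not known exactly. Their poses are not given: they have to be found in the camera images.
- changer: Filter changer fixed to the bench: black foot 156 x 210 x 8 mm, aluminium housing 126 (own x) x 180 (own y), flat top 40 mm up. Origin: centre of its underside, z up. The lever track runs along own y at x = 0; the -y end is home, painted red on top. Marks on the top's edges show the detents. A black lens barrel (top 45 mm up) sticks out 50 mm from the +x side.
- lever (a joint): Lever position along the changer's +y, m: 0 in the home detent (bar at changer y = -0.040; stop 1.5 mm behind), growing away from the red end. Detents every 16 mm up to 0.080; 0.048 is the third click. Starts anywhere from the first to the second. Leaving a detent takes about 5 to 8 N, falling to none at the crest half-way (within 2 mm of it the lever may hang); then it snaps ahead into the next.
- lever_mid (a point): Centre of the lever's crosswise thumb bar, 66 mm above the bench. Bar: 92 mm long along the changer's x, 13 mm thick along its y; blue faces from 49 to 83 mm above the bench, black core plate between them up to 88 mm. Push on one face at a time: loading both at once counts as pinching. 7 mm gap under it to the housing's top. Slides only along the changer's y.
- fitting_a_mid (a point): Loose bystander, not to be moved. Brass fitting standing upright, 22 mm diameter, 34 mm tall; point at its middle.
- fitting_b_mid (a point): Loose bystander, not to be moved. Second brass fitting, the same.
- lens_cap_mid (a point): Loose bystander, not to be moved. Black plastic ring lying flat, 52 mm diameter, 14 mm tall; point at its middle.
- jar_mid (a point): Loose bystander, not to be moved. White jar standing upright, 56 mm diameter, 70 mm tall; point at its middle.

How it is judged:
By the outcome, as a careful person would: the job done as asked, in the order asked, and still so for the second after the job is handed in, with the robot touching nothing.
It also fails if it takes over 61 s, if anything falls off the work surface, if the arm or the gripper's body presses on something with over 40 N, if the wrist force passes 120 N, or if a joint passes its speed limit or range.

## Working session

There is one attempt and no reset: what is moved stays moved. The work goes in short steps, Python scripts to look and compute and a tool call to move; the robot and the scene stay as the last step left them, time stands still between calls to the robot, and variables do not carry over. Pictures are saved under pics/ and viewed, on a budget of 10 in all, crops included, one or two more only if the job needs it, and the job is handed in when it is done.

Besides the shell and the picture viewer there is one more tool, called as a command line: name --pt "numbers of a row" for each row, then --argument value for the rest. step_arm: Moves the arm, as the interface text tells. Its arguments: {"type":"object","properties":{"motion":{"type":"array","items":{"type":"array","items":{"type":"number"}}},"gripper":{"type":"number"},"grip_force":{"type":"number"}},"required":["motion"]}

```bash
ls; mkdir -p pics; python3 - <<'E'
from plant import bot
import cv2
s=bot.observe(); print(s)
for n in("top","side"):
    c=bot.camera(n); cv2.imwrite(f"pics/{n}0.png",c["image"]); print(n,c["fx"],c["cx"],c["cy"],c["R"],c["t"])
E
```

```text
pics
{'time': 0.0, 'qpos': array([-1.28950060e+00,  4.94202684e-01,  1.34611431e+00, -5.13864047e-06,
        1.30248866e+00, -9.55505661e-02]), 'qvel': array([-0.00036613,  0.00112615, -0.00050966, -0.00068156, -0.00035738,
       -0.00151117]), 'effort': array([ 3.53048970e-03, -8.82146716e+01, -3.83861589e+01,  1.57796326e-04,
        1.00806163e-02,  3.91663355e-05]), 'ee_pos': array([ 0.22986881, -0.58081929,  0.23069382]), 'orientation': array([-3.08480268e+00, -5.88228262e-01,  1.84380381e-04]), 'contact_force': array([-0.1354065 ,  0.2487368 , -0.13693941]), 'wrist_torque': array([-0.04193852, -0.02043251,  0.0842762 ]), 'finger_gap': 0.08548326002723124}
top 462.58140758712034 321.67646535032543 229.18274229609304 [[-0.00355515 -0.99959502 -0.02823393]
 [-0.98453752  0.0084437  -0.17497024]
 [ 0.17513778  0.02717531 -0.98416882]] [0.04921859 0.58670244 0.80014831]
side 538.4548113217388 329.4173767877822 246.57675144607222 [[-0.7934916  -0.608458   -0.01224534]
 [-0.46316926  0.61682775 -0.63639434]
 [ 0.39477249 -0.4993019  -0.77126668]] [0.46738033 0.28780467 0.76737101]
```

View pics/top0.png

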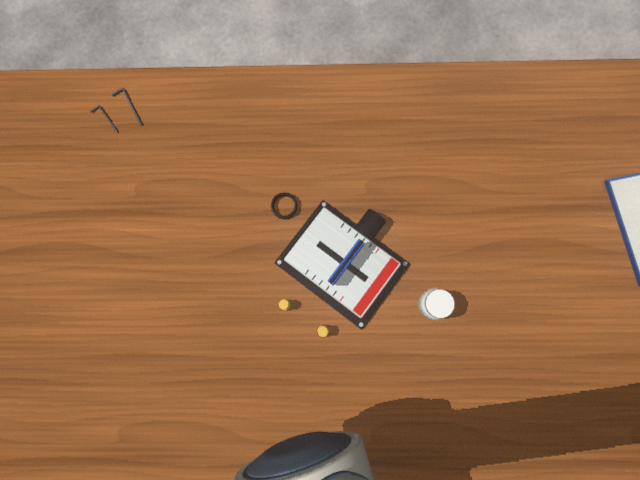

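View pics/side0.png

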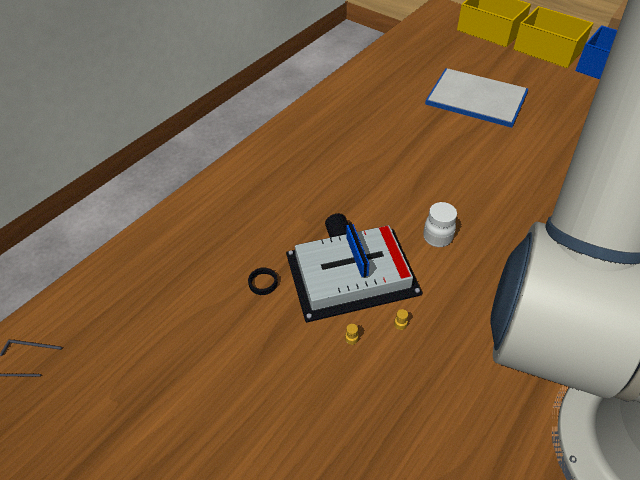

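The top view shows the changer centred near (343,264) with its red end at lower right, the barrel at (372,222) and the blue bar around (347,262). The fittings are at (284,304) and (323,331), the ring at (285,206) and the jar at (438,303). The side view agrees. I'll zoom in to get corners.

```bash
python3 - <<'E'
import cv2,numpy as np
a=cv2.imread("pics/top0.png")[195:335,265:425]; a=cv2.resize(a,None,fx=4,fy=4,interpolation=cv2.INTER_CUBIC); cv2.imwrite("pics/tc.png",a)
E
```

```text
(no output)
```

View pics/tc.png

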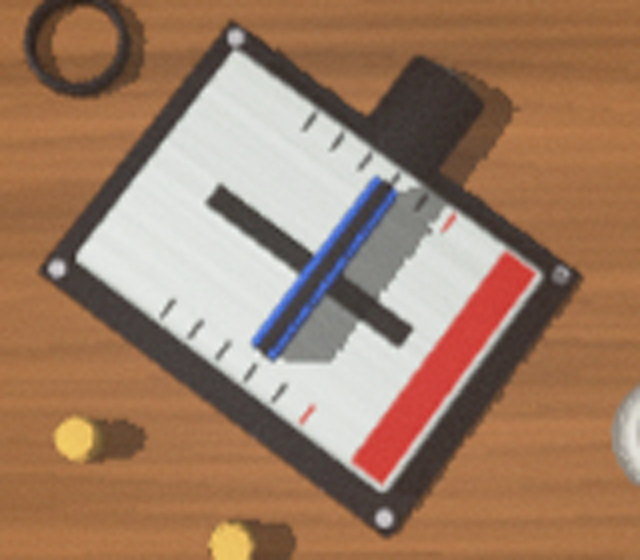

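```bash
cat > h.py <<'E'
import numpy as np, cv2
from plant import bot
from scipy.spatial.transform import Rotation as Ro
def ray(c,px,z):
    d=c["R"].T@np.array([(px[0]-c["cx"])/c["fx"],(px[1]-c["cy"])/c["fy"],1]); o=-c["R"].T@c["t"]
    return o+d*(z-o[2])/d[2]
def proj(c,X):
    q=c["R"]@np.asarray(X)+c["t"]; return np.array([c["fx"]*q[0]/q[2]+c["cx"],c["fy"]*q[1]/q[2]+c["cy"]])
E
python3 - <<'E'
from h import *
c=bot.camera("top"); s=bot.camera("side")
f=lambda u:(265+(u[0]+.5)/4-.5,195+(u[1]+.5)/4-.5)
P=[];O=[]
for us,z,a,b in(([(233,22),(580,276),(390,536),(42,270)],.008,.078,.105),([(237,52),(541,276),(382,490),(77,260)],.04,.063,.09)):
    P+=[ray(c,f(u),z) for u in us]; O+=[(a,b),(a,-b),(-a,-b),(-a,b)]
P=np.array(P)[:,:2];O=np.array(O)
A=O-O.mean(0);B=P-P.mean(0)
th=np.arctan2((A[:,0]*B[:,1]-A[:,1]*B[:,0]).sum(),(A*B).sum()); R=np.array([[np.cos(th),-np.sin(th)],[np.sin(th),np.cos(th)]])
o=P.mean(0); print("centre",o,"yaw",np.degrees(th)); print("resid mm",((P-o-(R@O.T).T)*1e3).round(1).tolist())
for n,u,z in(("e1",(385,187),.088),("e2",(265,350),.088),("fa",(76,438),.034),("fb",(232,543),.034),("cap",(78,45),.007)):
    X=ray(c,f(u),z)[:2]; print(n,X.round(4),"own",(R.T@(X-o)).round(4))
X=ray(c,(439,303),.07)[:2];print("jar",X,R.T@(X-o))
np.savez("pose.npz",o=o,R=R,th=th)
for x,y in((.063,.09),(-.063,-.09)): print("side",proj(s,[*(o+R@[x,y]),.04]))
E
```

```text
centre [0.52886472 0.00878583] yaw -37.356479092445014
resid mm [[-1.8, -0.6], [-0.3, 1.5], [2.8, -0.5], [0.8, -2.9], [-3.1, -0.4], [-0.6, 3.5], [3.2, 1.7], [-0.9, -2.3]]
e1 [ 0.5584 -0.024 ] own [ 0.0433 -0.0081]
e2 [0.4876 0.0291] own [-0.0452 -0.0089]
fa [0.4512 0.1165] own [-0.1271  0.0385]
fb [0.4039 0.0451] own [-0.1214 -0.0469]
cap [0.6422 0.1206] own [0.0223 0.1576]
jar [ 0.45147367 -0.15885369] [ 0.04020274 -0.18021133]
side [295.15531193 243.71865205]
side [414.7690101 276.4045277]
```

step_arm --pt "0 0 0 0 0 -10.35" --pt "0 0 0 0 0 -10.35" --pt "0 0 0 0 0 -10.35" --pt "0.95 -0.17 0 0 0 0" --pt "0.95 -0.17 0 0 0 0" --pt "0.95 -0.17 0 0 0 0" --pt "0.95 -0.17 0 0 0 0" --pt "0.95 -0.17 0 0 0 0" --pt "0.95 -0.17 0 0 0 0" --pt "0.95 -0.17 0 0 0 0" --pt "0.95 -0.17 0 0 0 0" --pt "0.95 -0.17 0 0 0 0" --gripper 0

```text
time: 1.7
ee_pos: [0.4291, -0.1935, 0.2313]
orientation: [2.816, 1.393, 0.0]
contact_force: [1.6, -1.2, -0.2]
finger_gap: 0.0003
```

step_arm --pt "1 -0.17 0 0 0 0" --pt "1 -0.17 0 0 0 0" --pt "1 -0.17 0 0 0 0" --pt "1 -0.17 0 0 0 0" --pt "0.8 -0.17 0 0 0 0" --pt "0.35 0 0 0 0 0" --pt "0 0 0.9 0 0 0" --pt "0 0 0.9 0 0 0" --pt "0 0 0.9 0 0 0" --pt "0 0 0 0 0 0" --pt "0 0 0 0 0 0"

```text
time: 3.08
ee_pos: [0.5518, 0.0351, 0.0977]
orientation: [2.816, 1.392, 0.002]
contact_force: [0.1, 0.4, 0.3]
finger_gap: -0.0003
```

```bash
python3 - <<'E'
from h import *
d=np.load("pose.npz");o,R=d["o"],d["R"]
st=bot.observe();p=st["ee_pos"];print(p,R.T@(p[:2]-o),st["contact_force"])
s=bot.camera("side")["image"][150:350,240:460];t=bot.camera("top")["image"][170:340,250:430]
im=np.hstack([cv2.resize(s,(440,400)),cv2.resize(t,(360,340))[:400] if 0 else cv2.copyMakeBorder(cv2.resize(t,(360,340)),0,60,0,0,0)])
cv2.imwrite("pics/c1.png",im)
E
```

```text
[0.5518189  0.03511151 0.09766307] [0.00227203 0.0348536 ] [0.07161426 0.44483872 0.29238912]
```

View pics/c1.png

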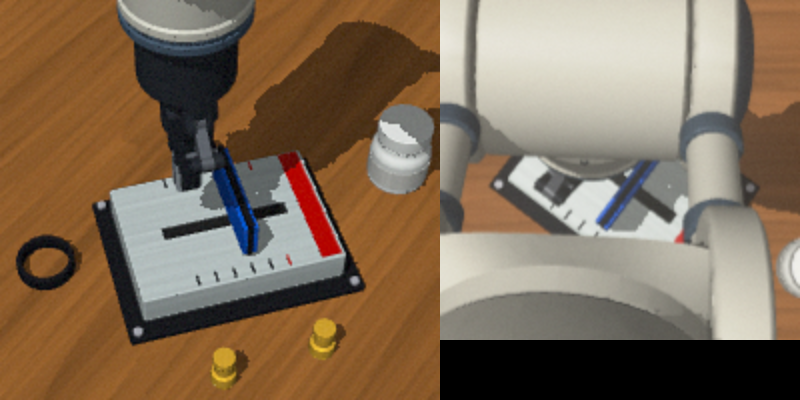

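step_arm --pt "0 0 0.75 0 0 0" --pt "-0.1 0 0 0 0 0" --pt "-0.1 0 0 0 0 0" --pt "-0.1 0 0 0 0 0" --pt "-0.06 0 0 0 0 0" --pt "-0.06 0 0 0 0 0" --pt "-0.06 0 0 0 0 0" --pt "-0.06 0 0 0 0 0"

```text
time: 4.18
ee_pos: [0.5353, 0.0146, 0.0589]
orientation: [-2.816, -1.392, -0.003]
contact_force: [3.1, 11.5, 0.5]
finger_gap: -0.0005
```

step_arm --pt "-0.05 0 0 0 0 0" --pt "-0.05 0 0 0 0 0" --pt "-0.05 0 0 0 0 0" --pt "-0.05 0 0 0 0 0" --pt "-0.05 0 0 0 0 0" --pt "-0.05 0 0 0 0 0" --pt "-0.05 0 0 0 0 0" --pt "-0.05 0 0 0 0 0" --pt "-0.05 0 0 0 0 0" --pt "0 0 0 0 0 0"

```text
time: 5.42
ee_pos: [0.5208, -0.0041, 0.0588]
orientation: [2.816, 1.393, -0.0]
contact_force: [-0.1, -0.3, 0.0]
finger_gap: -0.0002
```

```bash
cat > r.py <<'E'
from h import *
d=np.load("pose.npz");o,R=d["o"],d["R"]
st=bot.observe();p=st["ee_pos"];print("own",(R.T@(p[:2]-o)).round(4),"z",p[2].round(4),"F own",(R.T@st["contact_force"][:2]).round(1),st["contact_force"][2].round(1),st["time"])
E
python3 r.py
```

```text
own [ 0.0014 -0.0151] z 0.0588 F own [ 0.1 -0.3] 0.0 5.425
```

step_arm --pt "-0.04 0 0 0 0 0" --pt "-0.04 0 0 0 0 0" --pt "-0.04 0 0 0 0 0" --pt "-0.03 0 0 0 0 0" --pt "-0.02 0 0 0 0 0" --pt "0 0 0 0 0 0"

```text
time: 6.18
ee_pos: [0.5163, -0.0101, 0.0588]
orientation: [-2.816, -1.392, -0.002]
contact_force: [3.4, 7.9, -3.0]
finger_gap: 0.0005
```

```bash
python3 r.py
```

```text
own [ 0.0015 -0.0226] z 0.0588 F own [-2.1  8.4] -3.0 6.175
```

step_arm --pt "-0.02 0 0 0 0 0" --pt "0 0 0 0 0 0"

```text
time: 6.42
ee_pos: [0.5163, -0.0103, 0.0589]
orientation: [-2.816, -1.392, -0.004]
contact_force: [7.9, 16.8, -3.6]
finger_gap: 0.0001
```

```bash
python3 r.py
```

```text
own [ 0.0016 -0.0228] z 0.0589 F own [-3.9 18.1] -3.6 6.425
```

step_arm --pt "-0.02 0 0 0 0 0" --pt "0 0 0 0 0 0"

```text
time: 6.68
ee_pos: [0.5162, -0.0104, 0.0589]
orientation: [-2.816, -1.391, -0.006]
contact_force: [9.6, 25.6, -5.9]
finger_gap: -0.0001
```

```bash
python3 r.py
```

```text
own [ 0.0016 -0.0229] z 0.0589 F own [-7.9 26.2] -5.9 6.675
```

step_arm --pt "0.15 0 0 0 0 0" --pt "0.2 0 0 0 0 0" --pt "0 0 -0.7 0 0 0" --pt "0 0 -0.7 0 0 0" --pt "0 0 0 0 0 0" --pt "-0.6 0 0 0 0 0" --pt "-0.6 0 0 0 0 0" --pt "-0.35 0 0 0 0 0" --pt "0 0 0 0 0 0"

```text
time: 7.8
ee_pos: [0.4778, -0.0603, 0.1285]
orientation: [-2.817, -1.391, 0.001]
contact_force: [0.2, -0.3, 0.1]
finger_gap: 0.0
```

```bash
python3 r.py; python3 - <<'E'
from h import *
s=bot.camera("side")["image"][150:350,240:460];t=bot.camera("top")["image"][170:340,250:430]
im=np.hstack([cv2.resize(s,(440,400)),cv2.copyMakeBorder(cv2.resize(t,(360,340)),0,60,0,0,0)])
cv2.imwrite("pics/c2.png",im)
E
```

```text
own [ 0.0014 -0.0859] z 0.1285 F own [ 0.4 -0.1] 0.1 7.8
```

View pics/c2.png

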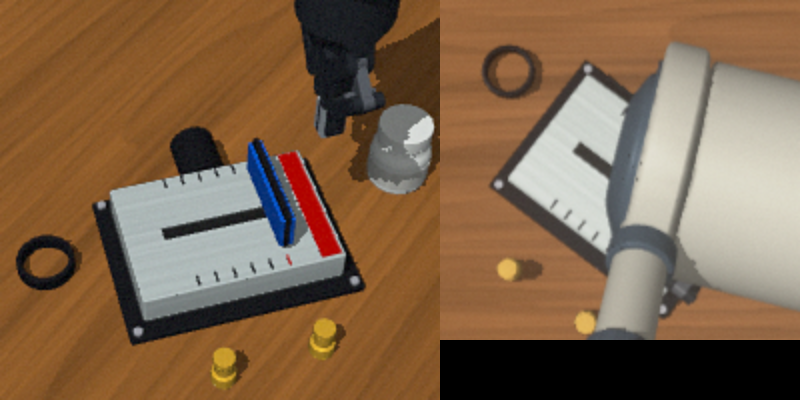

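The lever stands at the red home mark and the fingers are beyond it on the red side. The bystanders haven't moved.

step_arm --pt "0 0 0.7 0 0 0" --pt "0 0 0.69 0 0 0" --pt "0 0 0 0 0 0" --pt "0.12 0 0 0 0 0" --pt "0.12 0 0 0 0 0" --pt "0.12 0 0 0 0 0" --pt "0.08 0 0 0 0 0" --pt "0.03 0 0 0 0 0" --pt "0.03 0 0 0 0 0" --pt "0 0 0 0 0 0"

```text
time: 9.15
ee_pos: [0.4934, -0.04, 0.0592]
orientation: [-2.816, -1.393, 0.0]
contact_force: [0.2, -0.4, -0.7]
finger_gap: 0.0001
```

```bash
python3 r.py
```

```text
own [ 0.0014 -0.0603] z 0.0592 F own [ 0.4 -0.3] -0.7 9.15
```

step_arm --pt "0.02 0 0 0 0 0" --pt "0.02 0 0 0 0 0" --pt "0 0 0 0 0 0"

```text
time: 9.52
ee_pos: [0.4947, -0.0384, 0.0593]
orientation: [-2.816, -1.393, 0.0]
contact_force: [-0.4, -0.1, -1.0]
finger_gap: -0.0001
```

```bash
python3 r.py
```

```text
own [ 0.0014 -0.0582] z 0.0593 F own [-0.2 -0.3] -1.0 9.525
```

step_arm --pt "0.02 0 0 0 0 0" --pt "0.02 0 0 0 0 0" --pt "0 0 0 0 0 0"

```text
time: 9.9
ee_pos: [0.4959, -0.0368, 0.0593]
orientation: [2.816, 1.393, 0.0]
contact_force: [0.0, -0.3, 0.6]
finger_gap: -0.0001
```

```bash
python3 r.py
```

```text
own [ 0.0015 -0.0562] z 0.0593 F own [ 0.2 -0.3] 0.6 9.9
```

step_arm --pt "0.02 0 0 0 0 0" --pt "0.02 0 0 0 0 0" --pt "0 0 0 0 0 0"

```text
time: 10.28
ee_pos: [0.4967, -0.0356, 0.0593]
orientation: [2.816, 1.393, -0.001]
contact_force: [-3.5, -4.7, 0.9]
finger_gap: -0.0
```

```bash
python3 r.py
```

```text
own [ 0.0014 -0.0548] z 0.0593 F own [ 0.1 -5.8] 0.9 10.275
```

step_arm --pt "0.03 0 0 0 0 0" --pt "0.03 0 0 0 0 0" --pt "0.03 0 0 0 0 0" --pt "0.03 0 0 0 0 0" --pt "0.03 0 0 0 0 0" --pt "0.03 0 0 0 0 0" --pt "0.03 0 0 0 0 0" --pt "0 0 0 0 0 0"

```text
time: 11.28
ee_pos: [0.5036, -0.0267, 0.0593]
orientation: [2.816, 1.393, 0.0]
contact_force: [0.2, 0.2, 1.2]
finger_gap: 0.0003
```

```bash
python3 r.py
```

```text
own [ 0.0014 -0.0436] z 0.0593 F own [0.  0.3] 1.2 11.275
```

step_arm --pt "0.03 0 0 0 0 0" --pt "0.03 0 0 0 0 0" --pt "0.03 0 0 0 0 0" --pt "0 0 0 0 0 0"

```text
time: 11.78
ee_pos: [0.5059, -0.0235, 0.0593]
orientation: [2.816, 1.393, -0.001]
contact_force: [-2.4, -5.0, 2.4]
finger_gap: -0.0001
```

```bash
python3 r.py
```

```text
own [ 0.0014 -0.0396] z 0.0593 F own [ 1.1 -5.5] 2.4 11.775
```

step_arm --pt "0.03 0 0 0 0 0" --pt "0.02 0 0 0 0 0" --pt "0 0 0 0 0 0"

```text
time: 12.15
ee_pos: [0.5075, -0.0215, 0.0593]
orientation: [2.816, 1.393, -0.001]
contact_force: [-1.9, -3.4, 1.2]
finger_gap: 0.0
```

```bash
python3 r.py
```

```text
own [ 0.0014 -0.0371] z 0.0593 F own [ 0.6 -3.9] 1.2 12.15
```

step_arm --pt "0.03 0 0 0 0 0" --pt "0.03 0 0 0 0 0" --pt "0.03 0 0 0 0 0" --pt "0.03 0 0 0 0 0" --pt "0.03 0 0 0 0 0" --pt "0.02 0 0 0 0 0" --pt "0 0 0 0 0 0"

```text
time: 13.02
ee_pos: [0.5129, -0.0144, 0.0593]
orientation: [2.816, 1.393, 0.0]
contact_force: [0.1, 0.2, -0.2]
finger_gap: 0.0003
```

```bash
python3 r.py
```

```text
own [ 0.0014 -0.0281] z 0.0593 F own [-0.1  0.2] -0.2 13.025
```

step_arm --pt "0.03 0 0 0 0 0" --pt "0.03 0 0 0 0 0" --pt "0.03 0 0 0 0 0" --pt "0 0 0 0 0 0"

```text
time: 13.52
ee_pos: [0.5155, -0.011, 0.0593]
orientation: [2.816, 1.393, -0.0]
contact_force: [-0.9, -1.9, -0.2]
finger_gap: -0.0001
```

```bash
python3 r.py; python3 - <<'E'
from h import *
s=bot.camera("side")["image"][150:350,240:460]
cv2.imwrite("pics/c3.png",cv2.resize(s,(660,600)))
E
```

```text
own [ 0.0014 -0.0238] z 0.0593 F own [ 0.4 -2.1] -0.2 13.525
```

View pics/c3.png

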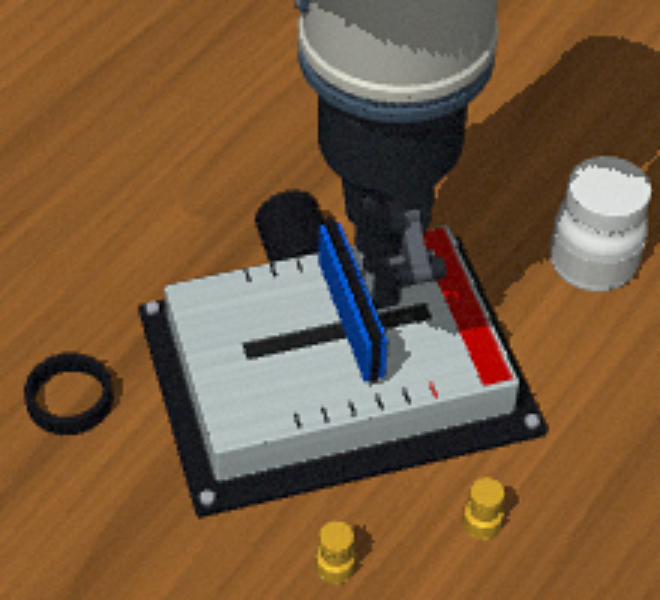

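The bar stands over the second black mark, which is click 2, and contact is just starting (2 N). One more click to go.

step_arm --pt "0.03 0 0 0 0 0" --pt "0.03 0 0 0 0 0" --pt "0.03 0 0 0 0 0" --pt "0.03 0 0 0 0 0" --pt "0.03 0 0 0 0 0" --pt "0.03 0 0 0 0 0" --pt "0 0 0 0 0 0"

```text
time: 14.45
ee_pos: [0.5212, -0.0036, 0.0593]
orientation: [-2.816, -1.393, -0.001]
contact_force: [1.2, -0.6, 0.5]
finger_gap: -0.0
```

```bash
python3 r.py
```

```text
own [ 0.0014 -0.0145] z 0.0593 F own [1.3 0.2] 0.5 14.45
```

step_arm --pt "0.02 0 0 0 0 0" --pt "0.02 0 0 0 0 0" --pt "0 0 0 0 0 0" --pt "0 0 0 0 0 0"

```text
time: 14.95
ee_pos: [0.5222, -0.0022, 0.0593]
orientation: [-2.816, -1.393, 0.0]
contact_force: [1.0, 0.1, 1.1]
finger_gap: 0.0003
```

```bash
python3 r.py
```

```text
own [ 0.0014 -0.0128] z 0.0593 F own [0.7 0.7] 1.1 14.95
```

step_arm --pt "0.03 0 0 0 0 0" --pt "0 0 0 0 0 0" --pt "-0.3 0 0 0 0 0" --pt "-0.3 0 0 0 0 0" --pt "0 0 -0.8 0 0 0" --pt "0 0 -1 0 0 0" --pt "0 0 -1 0 0 0" --pt "-0.8 0.5 0 0 0 0" --pt "-1 0.5 0 0 0 0" --pt "-1 0.5 0 0 0 0" --pt "-1 0.5 0 0 0 0" --pt "0 0 0 0 0 0"

```text
time: 16.45
ee_pos: [0.4675, -0.2405, 0.1991]
orientation: [2.819, 1.386, -0.0]
contact_force: [0.4, -0.2, -0.6]
finger_gap: 0.0001
```

step_arm --pt "-1 0.3 0 0 0 0" --pt "-1 0.3 0 0 0 0" --pt "-1 0.3 0 0 0 0" --pt "-1 0.3 0 0 0 0" --pt "-1 0.3 0 0 0 0" --pt "0 0 0 0 0 0"

```text
time: 17.2
ee_pos: [0.3751, -0.4833, 0.1989]
orientation: [2.818, 1.388, -0.001]
contact_force: [-0.2, 0.8, 0.3]
finger_gap: 0.0
```

```bash
python3 r.py; python3 - <<'E'
from h import *
s=bot.camera("side")["image"][150:350,240:460];t=bot.camera("top")["image"]
cv2.imwrite("pics/t4.png",t)
t=t[170:340,250:430]
im=np.hstack([cv2.resize(s,(440,400)),cv2.copyMakeBorder(cv2.resize(t,(360,340)),0,60,0,0,0)])
cv2.imwrite("pics/c4.png",im)
d=cv2.absdiff(cv2.imread("pics/top0.png"),cv2.imread("pics/t4.png")).max(2)
for n,(x,y) in dict(fa=(284,304),fb=(323,331),cap=(285,206),jar=(438,303)).items(): print(n,(d[y-18:y+18,x-18:x+18]>50).sum())
E
```

```text
own [ 0.1764 -0.4844] z 0.1989 F own [-0.6  0.5] 0.3 17.2
fa 0
fb 0
cap 0
jar 0
```

View pics/c4.png

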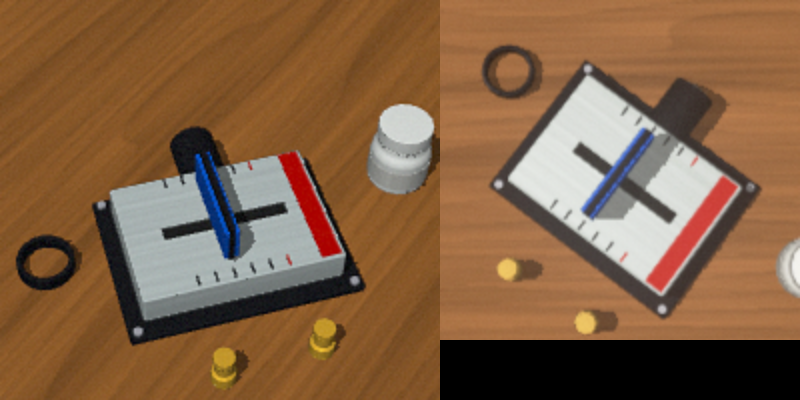

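The side view shows the bar at the third black mark from red (x about 234). I'll check the travel numerically, then hand in.

```bash
python3 - <<'E'
from h import *
d=np.load("pose.npz");o,R=d["o"],d["R"];c=bot.camera("top")
for n in("top0","t4"):
    h=cv2.cvtColor(cv2.imread(f"pics/{n}.png"),cv2.COLOR_BGR2HSV); m=cv2.inRange(h,(105,120,60),(130,255,255))[195:335,265:425]
    ys,xs=np.nonzero(m); X=R.T@(ray(c,(xs.mean()+265,ys.mean()+195),.080)[:2]-o); print(n,len(xs),X, "L",X[1]+.040)
E
```

```text
top0 189 [-0.00128482 -0.00758734] L 0.03241265609239313
t4 177 [-0.00042728  0.00833703] L 0.048337029814021035
```

```bash
python3 -c "
from plant import bot
print(bot.job_done(), bot.observe()['contact_force'])"
```

```text
the job is handed in; nothing more can be done
the job is handed in; nothing more can be done
```

The lever is seated in the third detent and the job is handed in, with the hand well clear; the last robot time I read was 17.2 s.

- **Home:** With the fingers shut, I pushed the lever to the red end until the force rose to about 26 N with almost no further movement. I took that as the stop. The picture then showed it at the red mark.
- **Clicks:** From the other side I pushed it back in small steps, and the force built up and dropped off at each of the three clicks. I stopped about 2.5 to 4 mm past the third crest, far short of the next one, and withdrew.
- **Last checks:** The top camera puts the lever at about 48.3 mm (target 48), and the side view shows it at the third mark. The areas around the fittings, ring and jar show no change from the first top image, and the force on the tool read about zero.
- **Disagreement:** My fit of the changer's position was about 1 to 2 mm off what the contacts showed. I used the contact readings for the pushing, so it did not affect the result.

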